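# Draw the file out of the half-covered swarf trough

### The job

A flat file has slid under the fixed cover of the swarf trough, and a scraper lies across the trough's open mouth. First lay the scraper down on the bench beside the trough and let go of it; then draw the file out by its handle, tilting it up through the mouth, which is too short for it to pass level, without forcing it against the sheet metal. Finish with the file held motionless in the gripper (do not put it down or let go), all of it at least 5 cm above the trough's cover and touching nothing else, and leave the bearing, the shaft and the hex key as they stand.

Things in the scene. Friction and masses are not known exactly. Their poses are not given: they have to be found in the camera images.
- trough: Grey sheet-steel trough fixed to the bench, walls 276 x 126 mm outside (long along its x), 270 x 120 mm inside, floor 4 mm and rim top 64 mm above the bench; 3 mm sheet; 13 mm rims turned outward on both long sides (146 mm over them). A bare steel cover (top at 66.5 mm) closes the top from the -x end to x = +5 mm; beyond, to the +x end wall, it is open. Origin: centre of its underside, z up.
- mouth (a point): Centre of the trough's open mouth, at rim height (x = +70 mm, z = 64 mm in the trough's frame, same axes). The mouth measures 130 mm along x (x = +5 to +135 mm) and 120 mm along y.
- file: Flat file, 230 mm long, 0.19 kg: blade 20 x 11 mm, wooden handle 25 mm wide, 24 mm tall, from x = -115 to -19 mm. It lies on the trough's floor along it, handle under the mouth, blade under the cover. Origin: middle of its length, at its underside; +x to the blade's tip, z up. Grasp across the handle, e.g. at x = -60 mm, with the fingertips just above the underside.
- file_tip (a point): Tip end of the file's blade, mid-thickness.
- file_butt (a point): Butt end of the file's handle, mid-thickness.
- scraper: Deburring scraper, 178 mm long, 0.08 kg: dark handle 20 mm thick from x = -89 to +19 mm, thin steel blade from there to x = +89 mm. It lies across the mouth on both rims. Origin: middle of its length, at its underside; +x to the blade's point, z up. Grasp across the handle, e.g. at x = -20 mm, with the fingertips just above the underside.
- bearing: Ball bearing, 62 mm across, 16 mm high, lying on the bench; bystander. Origin: centre of its underside.
- shaft: Stepped shaft, 54 mm across, 113 mm tall, standing on its end; bystander. Origin: centre of its underside.
- hex_key: Black hexagon key, 64 x 34 x 7 mm, lying on the bench; bystander. Origin: centre of its underside.

How it is judged:
On the way, in this order (a step that is already met when the one before it is completed fails the run):
1. the scraper lies on the bench beside the trough, let go, while the file is still lying in the trough (height (world z) of scraper below 0.02 m and (y of scraper in the frame of trough above 0.075 m or y of scraper in the frame of trough below -0.075 m or x of scraper in the frame of trough above 0.145 m or x of scraper in the frame of trough below -0.145 m) and contact force between scraper and trough below 0.1 N and contact force between scraper and the fingers below 0.1 N and linear speed of scraper below 0.05 m/s and height (world z) of file_butt below 0.05 m), for 0.2 s.
2. the file stands tilted through the mouth: its butt above the rim while its tip is still below the cover (height (world z) of file_butt above 0.07 m and height (world z) of file_tip below 0.062 m and x of file_tip in the frame of trough between -0.13 and 0 m and y of file_tip in the frame of trough between -0.06 and 0.06 m and contact force between the fingers and file above 1 N), for 0.05 s.
At the end, for the whole second after the job is handed in: The gripper holds the file still, its tip, middle and butt all over 50 mm above the cover (117 mm above the bench), touching only the fingers. The scraper rests on the bench (underside under 20 mm up), untouched, its middle over 75 mm to the side of the trough's centre or 145 mm beyond along it (height (world z) of each of file, file_tip, file_butt above 0.117 m and contact force between the fingers and file above 1 N and contact force between each of file, scraper and trough below 0.1 N and linear speed of each of file, scraper below 0.05 m/s and height (world z) of scraper below 0.02 m and (y of scraper in the frame of trough above 0.075 m or y of scraper in the frame of trough below -0.075 m or x of scraper in the frame of trough above 0.145 m or x of scraper in the frame of trough below -0.145 m) and contact force between scraper and the fingers below 0.1 N); the arm keeps its last pose, push and grip.
It fails at once if the file is forced against the trough (over 40 N) (contact force between file and trough above 40 N).
It fails at once if a bystander (bearing, shaft, hex key) is shifted more than 3 cm or the shaft is tipped (distance of any of bearing, shaft, hex_key from where it was at the start of the episode above 0.03 m or angle between shaft's own z axis and vertical above 0.5 rad).
It also fails if it takes over 61 s, if anything falls off the work surface, if the arm or the gripper's body presses on something with over 40 N, if the wrist force passes 120 N, or if a joint passes its speed limit or range.

### The arm

A 7-joint arm with a two-finger parallel gripper is mounted at the origin on a cart in front of the work surface, level with it; the furniture and walls round the work are solid. World frame = base frame: x ahead of the robot, y to its left, z up, the work surface at z = 0. Lengths are in m, angles in rad, forces in N, time in s.
With the tool pointing down it reaches from about 0.4 to 0.85 m from the base axis. Payload 4.5 kg.
Tool frame: the origin (TCP) lies midway between the tips of the shut fingers; the grasp point (between the pads) lies r.grip_point_offset behind it (r.grip_point_offset is the distance from the TCP to the grasp point, in m); z points along the fingers, y is the line along which they close (so a half turn about z gives the same grasp; the last joint's range is limited). The gripper opens to 88 mm and grips with 3 to 60 N. Pads are 18 mm wide; open, the fingers measure 123 mm over their backs; the gripper's body (75 mm by 187 mm) begins 45 mm behind the grasp point.
Start: joints at [-1.157, 0.689, -0.195, 1.565, 0.157, 0.902, -0.215], TCP at [0.232, 0.58, 0.239] pointing down, gripper open.
Joint ranges: [-3.01, 3.01], [-0.46, 2.08], [-1.47, 1.51], [0.13, 2.56], [-1, 4.14], [0.04, 2.09], [-2.66, 2.66]. Speed limits (rad/s): [2.57, 2.57, 3.14, 3.14, 3.14, 3.14, 3.14].

### API

Orientations are given as a unit quaternion [x, y, z, w].
In Python, from plant import r gives the robot as it stands.
- The arm moves only by the shell command python3 -m jog 'ROWS' [FORCE]. ROWS is JSON, a list of rows, each an object of numbers: "wx", "wy", "wz": the turn, a rotation vector about the world's x, y, z as a fraction of full scale; "dx", "dy", "dz": the shift along the world's x, y, z as a fraction of full scale; "hand": the closure, from 0 (fully open) to 1 (shut). In form: [{"wx": .., "wy": .., "wz": .., "dx": .., "dy": .., "dz": .., "hand": ..}, ...]. A call has 1 to 5 rows; each row shifts and turns the commanded pose from where the row before left it; what a row does not reach is not made up. Full scale, the value 1, is 0.25 m for a shift and 2 rad for a turn. A row lasts 1/12 s, in which the tool goes at most 41.7 mm and 7.16 degrees, less where a joint would pass 70% of its speed; a pose out of reach is approached as far as the arm can. A call with a number of a shift or a turn outside -1 to 1 is refused whole. A call with a gripper value outside its range is refused whole. The fingers move at their own pace and stop on an object; FORCE is the grip in N (left out, the last holds). Time passes only in rows, so rows that do not move let the fingers close. It gives the time, the measured TCP pose, the force, the opening and the grip force at its end, in the units of the state.
- r.get_state(): the state, without advancing time (a new reading comes with each control period).
- r.snapshot(name): name is "scene" or "top" or "wrist"; returns the picture (480x640x3 uint8, red, green, blue); there is no depth.
- r.camera_info(name): a dict with "mtx" (3x3 intrinsics, pixels), "R" (3x3) and "t" (3): a world point X has camera coordinates R X + t. Camera axes: x right, y down, z forward; pixel columns grow to the right and rows downward; lengths in m; the calibration is good to about 2 mm. A picture is of the moment at which its call begins: read the wrist's pose just before it. camera_info takes no time and is no camera call; for the wrist camera it gives the pose at the moment of the call.
- r.finish_job(): hands the job in; it is judged then, once.
Trained networks look in the newest picture that a camera, given by its name, has taken for a name from the list of things; names that differ only in an ending like _2 or _b are one class to them, and where a whole thing is asked for, a point or a joint stands for the part that bears it (a point fixed in the world has none). Each returns a list of dicts, best first, with "p" (0 to 1); they miss things now and then, are a little off and sometimes report something else, mostly with a low value. They report only what shows in the picture. A call takes as long as a camera call.
- r.search_frame(camera, query): "bbox" ([left, top, right, bottom] in pixels, round what is visible of it).
- r.masks_of(camera, query): "region" (480x640 bool, what is visible of it) and "bbox" ([left, top, right, bottom] in pixels, round what is visible of it).
The state is a dict: "clock": time; "q": joint angles; "qd": joint speeds; "joint_torque": joint torques, N m; "tool_pos": TCP position; "eef_rot": TCP orientation; "contact_force": force on the tool from outside, world axes, zero at the start; "moment": the same for the moment, N m; "opening": opening from 0.0 (shut) to 1.0 (fully open); "finger_force": force on a finger pad.
Only numpy, scipy, OpenCV 4.12 (cv2) and the standard library are available. Lean on these libraries where they do the work, as an engineer would, in place of code of your own. Each camera call takes 0.05 s, during which the arm holds its last target. There are 200 camera calls.

## Working session

There is one attempt and no reset: what is moved stays moved. The work goes in short steps, Python scripts to look and compute and a shell command to move; the robot and the scene stay as the last step left them, time stands still between calls to the robot, and variables do not carry over. Pictures are saved under pics/ and viewed, at most 12 in all, crops included, and the job is handed in when it is done.

```bash
mkdir -p pics; ls; python3 - <<'E'
from plant import r
import cv2,numpy as np
s=r.get_state();print(s['clock'],s['tool_pos'],s['eef_rot'],s['opening'],r.grip_point_offset)
for c in ('scene','top'):
    im=r.snapshot(c);cv2.imwrite(f'pics/{c}0.png',im[:,:,::-1])
    ci=r.camera_info(c);print(c,np.round(ci['mtx'],1).tolist(),np.round(-ci['R'].T@ci['t'],3),np.round(ci['R'],2).tolist())
    for q in ('trough','file','scraper','bearing','shaft','hex_key'):
        print(q,[(np.round(d['bbox']).tolist(),round(d['p'],2)) for d in r.search_frame(c,q)][:2])
E
```

```text
pics
0.0 [0.23155607 0.57986425 0.2379325 ] [ 1.88746299e-01  9.82025484e-01 -8.78859876e-04 -1.02227818e-04] 0.999053326600375 0.0187
scene [[549.7, 0.0, 320.0], [0.0, 549.7, 245.6], [0.0, 0.0, 1.0]] [ 0.064 -0.755  0.986] [[0.8, -0.6, -0.01], [-0.45, -0.6, -0.66], [0.39, 0.53, -0.75]]
trough [([237.0, 186.0, 370.0, 292.0], 0.59)]
file [([271.0, 216.0, 299.0, 235.0], 0.64)]
scraper []
bearing [([345.0, 357.0, 373.0, 388.0], 0.56)]
shaft [([426.0, 260.0, 452.0, 306.0], 0.69)]
hex_key [([217.0, 254.0, 229.0, 276.0], 0.47), ([268.0, 217.0, 292.0, 233.0], 0.4)]
top [[532.0, 0.0, 310.2], [0.0, 532.0, 240.9], [0.0, 0.0, 1.0]] [ 0.459 -0.108  1.053] [[-0.03, -1.0, -0.03], [-1.0, 0.03, -0.06], [0.06, 0.03, -1.0]]
trough [([203.0, 169.0, 366.0, 281.0], 0.67)]
file [([229.0, 221.0, 281.0, 247.0], 0.79), ([449.0, 264.0, 480.0, 297.0], 0.39)]
scraper [([229.0, 197.0, 255.0, 282.0], 0.95)]
bearing [([452.0, 262.0, 481.0, 299.0], 0.73)]
shaft [([430.0, 138.0, 460.0, 161.0], 0.64)]
hex_key [([244.0, 312.0, 276.0, 335.0], 0.59)]
```

```bash
python3 - <<'E'
import cv2,numpy as np
a=cv2.imread('pics/top0.png')[130:350,170:490]
b=cv2.imread('pics/scene0.png')[150:400,190:470]
a=cv2.resize(a,(800,550),interpolation=cv2.INTER_CUBIC);cv2.imwrite('pics/a.png',a)
cv2.imwrite('pics/b.png',cv2.resize(b,(672,600),interpolation=cv2.INTER_CUBIC))
E
```

```text
(no output)
```

View pics/a.png

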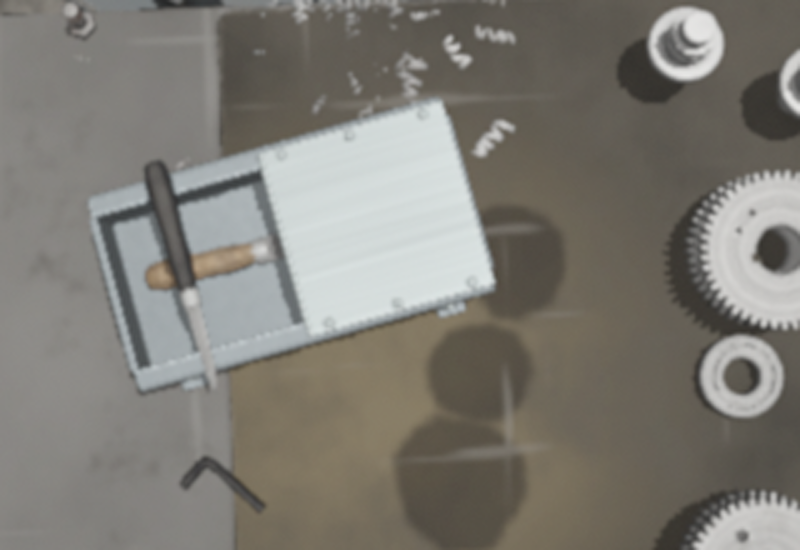

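View pics/b.png

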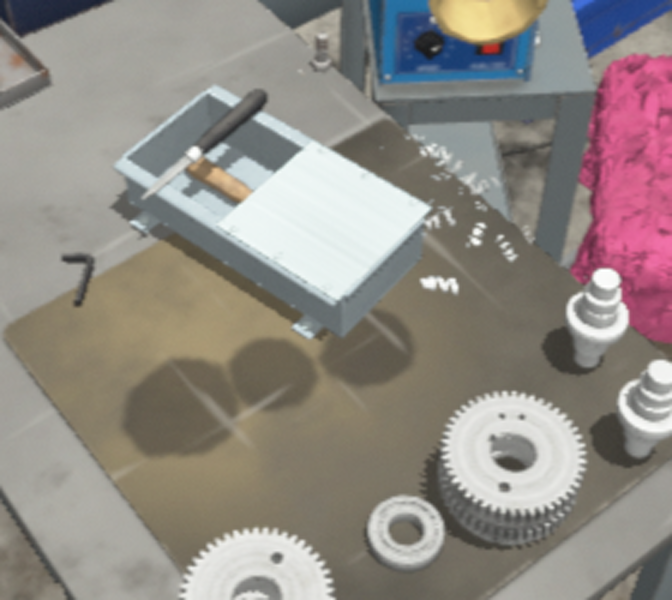

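The top view shows the trough's mouth at the left (+y) end. The rim corners are at about (90,203) and (140,392) in the crop. The scraper runs from (155,165) to (212,388), and the file's butt is at (148,275). The hex key sits below the mouth. The scene view agrees. Next I'll triangulate these points.

```bash
cat > h.py <<'E'
from plant import r
import numpy as np,cv2
from scipy.spatial.transform import Rotation as Ro
def ray(ci,px):
    d=ci['R'].T@np.linalg.inv(ci['mtx'])@np.array([px[0],px[1],1.]);return -ci['R'].T@ci['t'],d/np.linalg.norm(d)
def onz(ci,px,z):
    o,d=ray(ci,px);return o+d*(z-o[2])/d[2]
def tri(*cp):
    A=np.zeros((3,3));b=np.zeros(3)
    for ci,p in cp:
        o,d=ray(ci,p);M=np.eye(3)-np.outer(d,d);A+=M;b+=M@o
    return np.linalg.solve(A,b)
def proj(ci,X):
    c=ci['R']@np.array(X)+ci['t'];u=ci['mtx']@c;return u[:2]/u[2]
E
python3 - <<'E'
from h import *
T=r.camera_info('top');S=r.camera_info('scene')
ft=lambda p:(p[0]/2.5+170,p[1]/2.5+130)
fs=lambda p:(p[0]/2.4+190,p[1]/2.4+150)
P={'c1':((90,203),(213,87),.064),'c2':((140,392),(118,165),.064),'c3':((440,98),(430,207),.0665),'c4':((495,290),(340,300),.0665),
'scr_h':((153,163),(262,95),.075),'scr_neck':((190,292),(193,155),.07),'scr_t':((212,388),(143,198),.066),'ferr':((265,250),(247,195),.02),'butt':((147,277),(192,168),.018),
'hex':((222,482),(78,275),.004),'brg':((740,376),(405,530),.016)}
for k,(a,b,z) in P.items():
    print(k,np.round(tri((T,ft(a)),(S,fs(b))),4),np.round(onz(T,ft(a),z),4),np.round(onz(S,fs(b),z),4))
E
```

```text
c1 [0.5782 0.1178 0.0652] [0.5786 0.1179 0.064 ] [0.5785 0.1191 0.064 ]
c2 [0.4384 0.0806 0.0675] [0.4358 0.0828 0.064 ] [0.4422 0.0819 0.064 ]
c3 [ 0.6476 -0.1467  0.0677] [ 0.6487 -0.1473  0.0665] [ 0.6474 -0.1455  0.0665]
c4 [ 0.5064 -0.1846  0.0717] [ 0.5039 -0.1833  0.0665] [ 0.5119 -0.183   0.0665]
scr_h [0.6051 0.0678 0.0759] [0.6056 0.0677 0.075 ] [0.6053 0.0688 0.075 ]
scr_neck [0.5074 0.0441 0.0687] [0.509  0.0429 0.07  ] [0.5052 0.0439 0.07  ]
scr_t [0.4376 0.0285 0.0657] [0.4373 0.0286 0.066 ] [0.4377 0.0281 0.066 ]
ferr [ 0.5371 -0.0082  0.0375] [ 0.5426 -0.0089  0.02  ] [0.5416 0.008  0.02  ]
butt [0.5257 0.0869 0.0036] [0.5244 0.0845 0.018 ] [0.5192 0.0743 0.018 ]
hex [0.3607 0.0318 0.0035] [0.3621 0.0309 0.004 ] [0.3593 0.0324 0.004 ]
brg [ 0.434  -0.3729  0.0155] [ 0.4343 -0.3729  0.016 ] [ 0.4336 -0.373   0.016 ]
```

```bash
R='';
python3 -m jog '[{"dx":0.06,"dy":-0.105,"wz":0.0153},{"dx":0.06,"dy":-0.105,"wz":0.0153},{"dx":0.06,"dy":-0.105,"wz":0.0153},{"dx":0.06,"dy":-0.105,"wz":0.0153},{"dx":0.06,"dy":-0.105,"wz":0.0153}]'
python3 -m jog '[{"dx":0.06,"dy":-0.105,"wz":0.0153},{"dx":0.06,"dy":-0.105,"wz":0.0153},{"dx":0.06,"dy":-0.105,"wz":0.0153},{"dx":0.06,"dy":-0.105,"wz":0.0153},{"dx":0.06,"dy":-0.105,"wz":0.0153}]'
python3 -m jog '[{"dx":0.06,"dy":-0.105,"wz":0.0153},{"dx":0.06,"dy":-0.105,"wz":0.0153},{"dx":0.06,"dy":-0.105,"wz":0.0153},{"dx":0.06,"dy":-0.105,"wz":0.0153},{"dx":0.06,"dy":-0.105,"wz":0.0153}]'
python3 -m jog '[{"dx":0.06,"dy":-0.105,"wz":0.0153},{"dx":0.06,"dy":-0.105,"wz":0.0153},{"dx":0.06,"dy":-0.105,"wz":0.0153},{"dx":0.06,"dy":-0.105,"wz":0.0153},{"hand":0.3}]'
python3 - <<'E'
from h import *
s=r.get_state();print(s['clock'],s['tool_pos'],s['q'],Ro.from_quat(s['eef_rot']).as_matrix().round(3).tolist(),s['opening'])
ci=r.camera_info('wrist');im=r.snapshot('wrist');cv2.imwrite('pics/w1.png',im[:,:,::-1])
np.savez('w1.npz',**ci);print(np.round(ci['mtx'],1).tolist(),np.round(-ci['R'].T@ci['t'],3))
for q in('scraper','file','trough'):print(q,[(np.round(d['bbox']).tolist(),round(d['p'],2)) for d in r.search_frame('wrist',q)][:2])
E
```

```text
0.7 [0.2316628  0.58048295 0.23875129] [-1.15719065  0.68907422 -0.19464542  1.56533246  0.15727679  0.90251186
 -0.21511185] [[-0.929, 0.371, -0.0], [0.371, 0.929, 0.0], [0.0, 0.0, -1.0]] 0.998940217510354
[[355.4, 0.0, 318.9], [0.0, 355.4, 233.5], [0.0, 0.0, 1.0]] [0.169 0.606 0.384]
scraper []
file []
trough []invalid input
invalid input
invalid input
invalid input
```

View pics/w1.png

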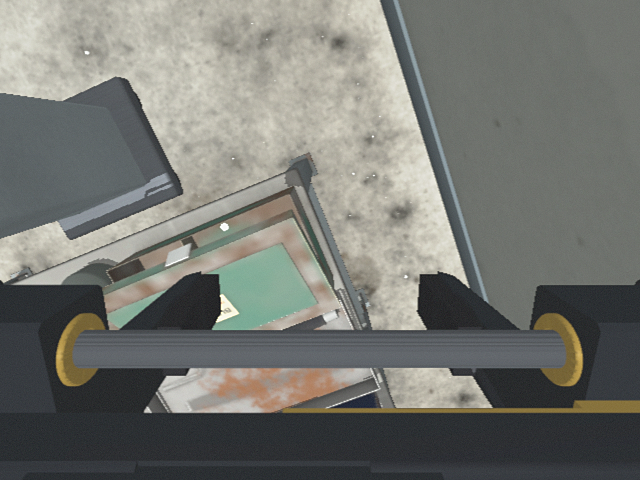

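View pics/top0.png

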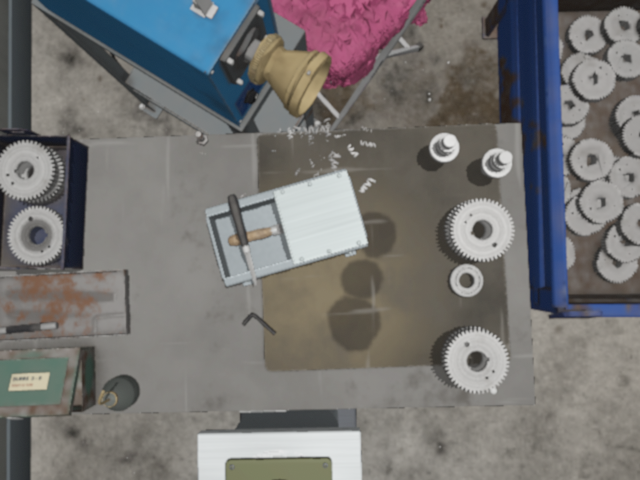

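The rows were refused, so the arm has not moved. The wrist view only shows furniture at the start position. The top view shows clear bench to the left of the trough, at about columns 100-200. I'll retry with every key present.

```bash
cd .;
python3 -m jog '[{"wx":0,"wy":0,"wz":0.0153,"dx":0.06,"dy":-0.105,"dz":0,"hand":0},{"wx":0,"wy":0,"wz":0.0153,"dx":0.06,"dy":-0.105,"dz":0,"hand":0},{"wx":0,"wy":0,"wz":0.0153,"dx":0.06,"dy":-0.105,"dz":0,"hand":0},{"wx":0,"wy":0,"wz":0.0153,"dx":0.06,"dy":-0.105,"dz":0,"hand":0},{"wx":0,"wy":0,"wz":0.0153,"dx":0.06,"dy":-0.105,"dz":0,"hand":0}]'
```

```text
clock: 1.32
tool_pos: [0.3073, 0.448, 0.2388]
eef_rot: [0.112, 0.994, 0.0, 0.0]
contact_force: [0.2, 0.8, 0.7]
opening: 1.007
finger_force: 0.0
```

```bash
cd .;
python3 -m jog '[{"wx":0,"wy":0,"wz":0.0153,"dx":0.06,"dy":-0.105,"dz":0,"hand":0},{"wx":0,"wy":0,"wz":0.0153,"dx":0.06,"dy":-0.105,"dz":0,"hand":0},{"wx":0,"wy":0,"wz":0.0153,"dx":0.06,"dy":-0.105,"dz":0,"hand":0},{"wx":0,"wy":0,"wz":0.0153,"dx":0.06,"dy":-0.105,"dz":0,"hand":0},{"wx":0,"wy":0,"wz":0.0153,"dx":0.06,"dy":-0.105,"dz":0,"hand":0}]'
python3 -m jog '[{"wx":0,"wy":0,"wz":0.0153,"dx":0.06,"dy":-0.105,"dz":0,"hand":0},{"wx":0,"wy":0,"wz":0.0153,"dx":0.06,"dy":-0.105,"dz":0,"hand":0},{"wx":0,"wy":0,"wz":0.0153,"dx":0.06,"dy":-0.105,"dz":0,"hand":0},{"wx":0,"wy":0,"wz":0.0153,"dx":0.06,"dy":-0.105,"dz":0,"hand":0},{"wx":0,"wy":0,"wz":0.0153,"dx":0.06,"dy":-0.105,"dz":0,"hand":0}]'
python3 -m jog '[{"wx":0,"wy":0,"wz":0.0153,"dx":0.06,"dy":-0.105,"dz":0,"hand":0},{"wx":0,"wy":0,"wz":0.0153,"dx":0.06,"dy":-0.105,"dz":0,"hand":0},{"wx":0,"wy":0,"wz":0.0153,"dx":0.06,"dy":-0.105,"dz":0,"hand":0},{"wx":0,"wy":0,"wz":0.0153,"dx":0.06,"dy":-0.105,"dz":0,"hand":0},{"wx":0,"wy":0,"wz":0,"dx":0,"dy":0,"dz":0,"hand":0.3}]'
python3 - <<'E'
from h import *
s=r.get_state();print(s['clock'],s['tool_pos'],s['q'],Ro.from_quat(s['eef_rot']).as_matrix().round(3).tolist(),s['opening'])
ci=r.camera_info('wrist');im=r.snapshot('wrist');cv2.imwrite('pics/w2.png',im[:,:,::-1])
np.savez('w2.npz',**ci);print(np.round(ci['mtx'],1).tolist(),np.round(-ci['R'].T@ci['t'],3))
for q in('scraper','file','trough'):print(q,[(np.round(d['bbox']).tolist(),round(d['p'],2)) for d in r.search_frame('wrist',q)][:2])
for n,X in {'scr_h':(.605,.068,.075),'neck':(.508,.044,.07),'tip':(.4376,.0285,.066),'butt':(.525,.085,.018),'c1':(.578,.118,.064)}.items():print(n,proj(ci,X).round())
E
```

```text
clock: 1.73
tool_pos: [0.3824, 0.3167, 0.2389]
eef_rot: [0.036, 0.999, 0.0, 0.0]
contact_force: [0.7, 0.2, -0.2]
opening: 1.001
finger_force: 0.0
clock: 2.15
tool_pos: [0.4574, 0.1854, 0.2389]
eef_rot: [-0.04, 0.999, 0.0, 0.0]
contact_force: [0.8, 0.1, -0.6]
opening: 0.999
finger_force: 0.0
clock: 2.57
tool_pos: [0.5198, 0.0743, 0.2384]
eef_rot: [-0.096, 0.995, -0.002, 0.001]
contact_force: [0.8, 0.6, 0.3]
opening: 0.948
finger_force: 0.0
2.5667 [0.51975065 0.07426696 0.23838504] [ 0.03516678  0.58134372 -0.42876594  1.85971211  0.34005113  0.77238385
  1.18513422] [[-0.982, -0.191, 0.002], [-0.191, 0.982, -0.004], [-0.001, -0.004, -1.0]] 0.9481294413109167
[[355.4, 0.0, 318.9], [0.0, 355.4, 233.5], [0.0, 0.0, 1.0]] [0.453 0.063 0.383]
scraper [([35.0, 121.0, 358.0, 295.0], 0.25)]
file [([205.0, 199.0, 333.0, 218.0], 0.68)]
trough [([35.0, 117.0, 357.0, 298.0], 0.92)]
scr_h [295. 300.]
neck [288. 195.]
tip [284. 110.]
butt [328. 210.]
c1 [352. 279.]
```

View pics/w2.png

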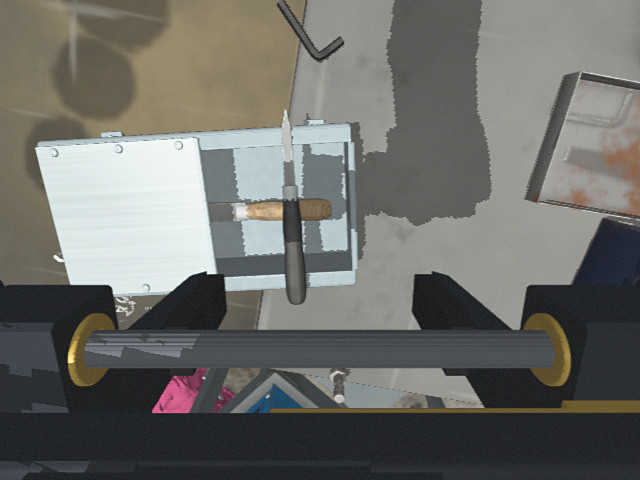

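The wrist view shows the scraper from its handle end at (296,303) to its tip at (286,110), with the neck at (291,188). The file's butt is at (331,210) and its ferrule at (240,212). These match the projected estimates, so I'll refine using the top and wrist views together.

```bash
python3 - <<'E'
from h import *
T=r.camera_info('top');W=dict(np.load('w2.npz'))
ft=lambda p:(p[0]/2.5+170,p[1]/2.5+130)
for k,a,b,z in (('scr_h',(153,163),(296,303),.074),('neck',(190,290),(291,188),.07),('tip',(212,388),(286,110),.066),('butt',(147,276),(331,210),.018),('ferr',(262,251),(240,212),.016),('c1',(90,203),(356,282),.064),('c2',(140,392),(353,124),.064),('c4',(495,290),(37,148),.0665)):
    print(k,tri((T,ft(a)),(W,b)).round(4),onz(T,ft(a),z).round(4),onz(W,b,z).round(4))
E
```

```text
scr_h [0.6058 0.0684 0.0771] [0.6058 0.0679 0.074 ] [0.608  0.0696 0.074 ]
neck [0.5089 0.0458 0.0407] [0.5105 0.0429 0.07  ] [0.5013 0.0459 0.07  ]
tip [0.4372 0.0295 0.0594] [0.4373 0.0286 0.066 ] [0.4375 0.0302 0.066 ]
butt [ 0.527   0.0888 -0.0017] [0.5252 0.0844 0.018 ] [0.5239 0.0881 0.018 ]
ferr [ 0.5431 -0.0057  0.0182] [ 0.5422 -0.0062  0.016 ] [ 0.5448 -0.0055  0.016 ]
c1 [0.5788 0.1202 0.0651] [0.5786 0.1179 0.064 ] [0.5799 0.1229 0.064 ]
c2 [0.4349 0.0926 0.0129] [0.4358 0.0828 0.064 ] [0.4377 0.0884 0.064 ]
c4 [ 0.5076 -0.1832  0.0593] [ 0.5039 -0.1833  0.0665] [ 0.5098 -0.1771  0.0665]
```

```bash
cd .;
python3 -m jog '[{"wx":0,"wy":0,"wz":0.02,"dx":0.03,"dy":-0.03,"dz":0,"hand":0.35},{"wx":0,"wy":0,"wz":0,"dx":0.03,"dy":-0.03,"dz":-0.1,"hand":0.35},{"wx":0,"wy":0,"wz":0,"dx":0.015,"dy":-0.01,"dz":-0.1,"hand":0.35},{"wx":0,"wy":0,"wz":0,"dx":0,"dy":0,"dz":-0.1,"hand":0.35},{"wx":0,"wy":0,"wz":0,"dx":0,"dy":0,"dz":-0.1,"hand":0.35}]'
python3 -m jog '[{"wx":0,"wy":0,"wz":0,"dx":0,"dy":0,"dz":-0.05,"hand":0.35},{"wx":0,"wy":0,"wz":0,"dx":0,"dy":0,"dz":0,"hand":0.35},{"wx":0,"wy":0,"wz":0,"dx":0,"dy":0,"dz":0,"hand":0.35}]'
python3 - <<'E'
from h import *
s=r.get_state();print(s['tool_pos'],Ro.from_quat(s['eef_rot']).as_matrix().round(3).tolist())
E
```

```text
clock: 3.18
tool_pos: [0.5353, 0.066, 0.1381]
eef_rot: [-0.122, 0.993, 0.001, 0.0]
contact_force: [-0.6, 0.2, -0.2]
opening: 0.652
finger_force: 0.0
clock: 3.43
tool_pos: [0.5348, 0.0659, 0.1262]
eef_rot: [-0.122, 0.993, 0.0, -0.001]
contact_force: [-0.4, -0.5, 1.4]
opening: 0.65
finger_force: 0.0
[0.53480536 0.06591809 0.12618984] [[-0.97, -0.242, -0.001], [-0.242, 0.97, 0.001], [0.001, 0.001, -1.0]]
```

```bash
cd .;
python3 -m jog '[{"wx":0,"wy":0,"wz":0,"dx":0.028,"dy":-0.05,"dz":0,"hand":0.35},{"wx":0,"wy":0,"wz":0,"dx":0,"dy":0,"dz":-0.08,"hand":0.35},{"wx":0,"wy":0,"wz":0,"dx":0,"dy":0,"dz":-0.08,"hand":0.35},{"wx":0,"wy":0,"wz":0,"dx":0,"dy":0,"dz":-0.07,"hand":0.35},{"wx":0,"wy":0,"wz":0,"dx":0,"dy":0,"dz":0,"hand":0.35}]'
python3 -m jog '[{"wx":0,"wy":0,"wz":0,"dx":0,"dy":0,"dz":0,"hand":1},{"wx":0,"wy":0,"wz":0,"dx":0,"dy":0,"dz":0,"hand":1},{"wx":0,"wy":0,"wz":0,"dx":0,"dy":0,"dz":0,"hand":1},{"wx":0,"wy":0,"wz":0,"dx":0,"dy":0,"dz":0,"hand":1}]' 15
```

```text
clock: 3.85
tool_pos: [0.5416, 0.0524, 0.0678]
eef_rot: [-0.121, 0.993, 0.0, -0.001]
contact_force: [-0.7, -0.4, 0.9]
opening: 0.647
finger_force: 0.0
clock: 4.18
tool_pos: [0.5433, 0.052, 0.07]
eef_rot: [-0.12, 0.993, 0.0, 0.001]
contact_force: [0.6, -0.3, -0.0]
opening: 0.369
finger_force: 0.0
```

```bash
cd .;
python3 -m jog '[{"wx":0,"wy":0,"wz":0,"dx":0,"dy":0,"dz":0,"hand":1},{"wx":0,"wy":0,"wz":0,"dx":0,"dy":0,"dz":0,"hand":1},{"wx":0,"wy":0,"wz":0,"dx":0,"dy":0,"dz":0,"hand":1},{"wx":0,"wy":0,"wz":0,"dx":0,"dy":0,"dz":0,"hand":1}]'
python3 -m jog '[{"wx":0,"wy":0,"wz":0,"dx":0,"dy":0,"dz":0.06,"hand":1},{"wx":0,"wy":0,"wz":0,"dx":0,"dy":0,"dz":0.08,"hand":1},{"wx":0,"wy":0,"wz":0,"dx":0,"dy":0,"dz":0.08,"hand":1},{"wx":0,"wy":0,"wz":0,"dx":0,"dy":0,"dz":0,"hand":1}]'
```

```text
clock: 4.52
tool_pos: [0.5427, 0.0518, 0.0691]
eef_rot: [-0.12, 0.993, 0.0, 0.0]
contact_force: [-0.9, 0.4, 2.9]
opening: 0.188
finger_force: 15.0
clock: 4.85
tool_pos: [0.5442, 0.0522, 0.1266]
eef_rot: [-0.12, 0.993, 0.0, 0.003]
contact_force: [0.6, 0.8, -0.1]
opening: 0.191
finger_force: 14.9
```

```bash
cd .;
python3 -m jog '[{"wx":0,"wy":0,"wz":0,"dx":0.006,"dy":0.1,"dz":0,"hand":1},{"wx":0,"wy":0,"wz":0,"dx":0.006,"dy":0.1,"dz":0,"hand":1},{"wx":0,"wy":0,"wz":0,"dx":0.006,"dy":0.12,"dz":0,"hand":1},{"wx":0,"wy":0,"wz":0,"dx":0.006,"dy":0.12,"dz":0,"hand":1},{"wx":0,"wy":0,"wz":0,"dx":0.006,"dy":0.1,"dz":0,"hand":1}]'
python3 -m jog '[{"wx":0,"wy":0,"wz":0,"dx":0,"dy":0.08,"dz":-0.04,"hand":1},{"wx":0,"wy":0,"wz":0,"dx":0,"dy":0,"dz":-0.12,"hand":1},{"wx":0,"wy":0,"wz":0,"dx":0,"dy":0,"dz":-0.12,"hand":1},{"wx":0,"wy":0,"wz":0,"dx":0,"dy":0,"dz":-0.08,"hand":1},{"wx":0,"wy":0,"wz":0,"dx":0,"dy":0,"dz":0,"hand":1}]'
python3 - <<'E'
from h import *
im=r.snapshot('scene');cv2.imwrite('pics/s3.png',cv2.resize(im[100:340,150:470,::-1],(800,600)))
E
```

```text
clock: 5.27
tool_pos: [0.5493, 0.1891, 0.1229]
eef_rot: [-0.121, 0.993, 0.0, -0.0]
contact_force: [0.1, 0.0, -0.2]
opening: 0.188
finger_force: 14.9
clock: 5.68
tool_pos: [0.5466, 0.2053, 0.0291]
eef_rot: [-0.121, 0.993, -0.002, -0.004]
contact_force: [0.0, 0.1, -0.4]
opening: 0.187
finger_force: 14.9
```

View pics/s3.png

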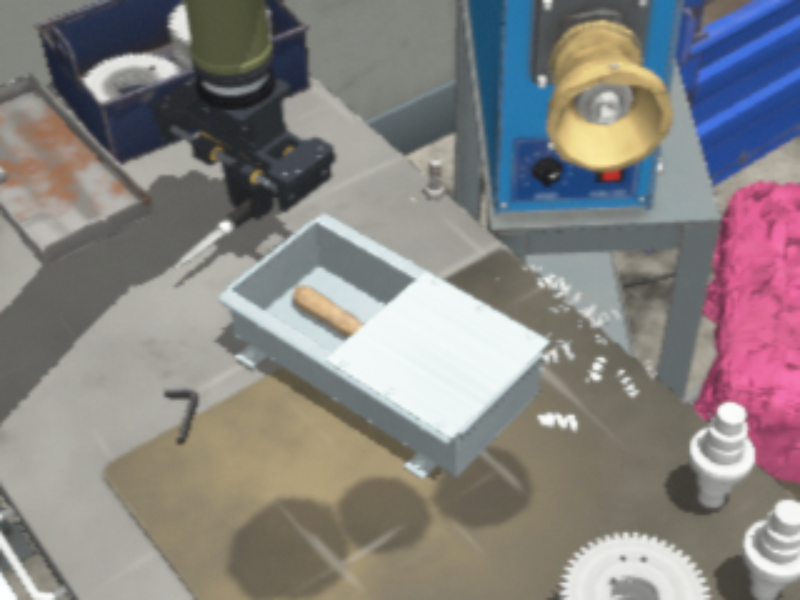

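The scene view shows the scraper held level over clear bench beside the trough, with its tip at about (180,262). The body is clear of the box and tray. I'll lower it and release.

```bash
cd .;
python3 -m jog '[{"wx":0,"wy":0,"wz":0,"dx":0,"dy":0,"dz":-0.04,"hand":1},{"wx":0,"wy":0,"wz":0,"dx":0,"dy":0,"dz":-0.03,"hand":1},{"wx":0,"wy":0,"wz":0,"dx":0,"dy":0,"dz":-0.015,"hand":1},{"wx":0,"wy":0,"wz":0,"dx":0,"dy":0,"dz":0,"hand":1},{"wx":0,"wy":0,"wz":0,"dx":0,"dy":0,"dz":0,"hand":1}]'
```

```text
clock: 6.15
tool_pos: [0.5502, 0.2067, 0.0128]
eef_rot: [-0.12, 0.993, 0.0, 0.0]
contact_force: [-0.6, 0.2, -0.8]
opening: 0.187
finger_force: 14.9
```

```bash
cd .;
python3 -m jog '[{"wx":0,"wy":0,"wz":0,"dx":0,"dy":0,"dz":-0.012,"hand":1},{"wx":0,"wy":0,"wz":0,"dx":0,"dy":0,"dz":-0.01,"hand":1},{"wx":0,"wy":0,"wz":0,"dx":0,"dy":0,"dz":0,"hand":1},{"wx":0,"wy":0,"wz":0,"dx":0,"dy":0,"dz":0,"hand":1}]'
```

```text
clock: 6.48
tool_pos: [0.5499, 0.2067, 0.007]
eef_rot: [-0.121, 0.993, 0.0, -0.0]
contact_force: [0.3, -0.2, -1.0]
opening: 0.189
finger_force: 14.9
```

```bash
cd .;
python3 -m jog '[{"wx":0,"wy":0,"wz":0,"dx":0,"dy":0,"dz":-0.008,"hand":1},{"wx":0,"wy":0,"wz":0,"dx":0,"dy":0,"dz":0,"hand":1},{"wx":0,"wy":0,"wz":0,"dx":0,"dy":0,"dz":0,"hand":1},{"wx":0,"wy":0,"wz":0,"dx":0,"dy":0,"dz":0,"hand":0.5}]'
python3 -m jog '[{"wx":0,"wy":0,"wz":0,"dx":0,"dy":0,"dz":0,"hand":0.5},{"wx":0,"wy":0,"wz":0,"dx":0,"dy":0,"dz":0,"hand":0.5},{"wx":0,"wy":0,"wz":0,"dx":0,"dy":0,"dz":0,"hand":0.5},{"wx":0,"wy":0,"wz":0,"dx":0,"dy":0,"dz":0,"hand":0.5},{"wx":0,"wy":0,"wz":0,"dx":0,"dy":0,"dz":0.02,"hand":0.5}]'
python3 -m jog '[{"wx":0,"wy":0,"wz":0,"dx":0,"dy":0,"dz":0.06,"hand":0.4},{"wx":0,"wy":0,"wz":0,"dx":0,"dy":0,"dz":0.12,"hand":0.4},{"wx":0,"wy":0,"wz":0,"dx":0,"dy":0,"dz":0.14,"hand":0.4},{"wx":0,"wy":0,"wz":0,"dx":0,"dy":0,"dz":0.14,"hand":0.4},{"wx":0,"wy":0,"wz":0,"dx":0,"dy":0,"dz":0.14,"hand":0.4}]'
```

```text
clock: 6.82
tool_pos: [0.55, 0.2068, 0.005]
eef_rot: [-0.121, 0.993, 0.0, 0.0]
contact_force: [-0.2, 0.0, 0.2]
opening: 0.241
finger_force: 0.0
clock: 7.23
tool_pos: [0.5494, 0.2065, 0.0095]
eef_rot: [-0.121, 0.993, -0.0, -0.001]
contact_force: [0.1, 0.4, 0.1]
opening: 0.501
finger_force: 0.0
clock: 7.65
tool_pos: [0.5495, 0.2066, 0.1619]
eef_rot: [-0.121, 0.993, 0.0, -0.0]
contact_force: [1.0, -0.4, -0.0]
opening: 0.602
finger_force: 0.0
```

```bash
cd .;
python3 -c "from plant import r;print(r.get_state()['q'])"
python3 -m jog '[{"wx":0,"wy":0,"wz":0.05,"dx":-0.01,"dy":-0.06,"dz":0.05,"hand":0.2},{"wx":0,"wy":0,"wz":0.05,"dx":-0.01,"dy":-0.06,"dz":0.05,"hand":0.2},{"wx":0,"wy":0,"wz":0.05,"dx":-0.01,"dy":-0.06,"dz":0.05,"hand":0.2},{"wx":0,"wy":0,"wz":0.05,"dx":0,"dy":-0.06,"dz":0.05,"hand":0.2}]'
python3 -c "from plant import r;s=r.get_state();print(s['q'],s['eef_rot'])"
```

```text
[-0.22594741  0.75675995 -0.36896185  1.74991593  0.39020318  0.70833349
  1.00978571]
clock: 7.98
tool_pos: [0.5417, 0.1459, 0.2112]
eef_rot: [-0.318, 0.948, -0.0, -0.0]
contact_force: [0.3, -0.7, 0.5]
opening: 0.803
finger_force: 0.0
[-0.03242465  0.68076256 -0.53102219  1.78083842  0.4586234   0.80583609
  1.42803725] [-3.18046789e-01  9.48074951e-01 -3.52880613e-04 -5.66006716e-05]
```

```bash
cd .;
python3 -m jog '[{"wx":0,"wy":0,"wz":-0.06,"dx":0,"dy":-0.03,"dz":0,"hand":0.2},{"wx":0,"wy":0,"wz":-0.06,"dx":0,"dy":-0.03,"dz":0,"hand":0.2},{"wx":0,"wy":0,"wz":-0.06,"dx":0,"dy":-0.03,"dz":0,"hand":0.2},{"wx":0,"wy":0,"wz":-0.06,"dx":0,"dy":-0.03,"dz":0,"hand":0.2},{"wx":0,"wy":0,"wz":-0.06,"dx":0,"dy":-0.03,"dz":0,"hand":0.2}]'
python3 -m jog '[{"wx":0,"wy":0,"wz":-0.06,"dx":-0.01,"dy":-0.03,"dz":0,"hand":0.2},{"wx":0,"wy":0,"wz":-0.06,"dx":-0.01,"dy":-0.03,"dz":0,"hand":0.2},{"wx":0,"wy":0,"wz":-0.06,"dx":-0.01,"dy":-0.03,"dz":0,"hand":0.2},{"wx":0,"wy":0,"wz":-0.06,"dx":0,"dy":-0.03,"dz":0,"hand":0.2},{"wx":0,"wy":0,"wz":-0.06,"dx":0,"dy":-0.03,"dz":0,"hand":0.2}]'
python3 -m jog '[{"wx":0,"wy":0,"wz":-0.06,"dx":0,"dy":-0.03,"dz":0,"hand":0.2},{"wx":0,"wy":0,"wz":-0.06,"dx":0,"dy":-0.03,"dz":0,"hand":0.2},{"wx":0,"wy":0,"wz":-0.06,"dx":0,"dy":-0.03,"dz":0,"hand":0.2},{"wx":0,"wy":0,"wz":-0.06,"dx":0,"dy":-0.03,"dz":0,"hand":0.2},{"wx":0,"wy":0,"wz":-0.06,"dx":0,"dy":-0.03,"dz":0,"hand":0.2}]'
python3 -m jog '[{"wx":0,"wy":0,"wz":-0.06,"dx":0,"dy":0,"dz":0,"hand":0.2},{"wx":0,"wy":0,"wz":-0.052,"dx":0,"dy":0,"dz":0,"hand":0.2},{"wx":0,"wy":0,"wz":0,"dx":0,"dy":0,"dz":0,"hand":0.2},{"wx":0,"wy":0,"wz":0,"dx":0,"dy":0,"dz":0,"hand":0.2}]'
python3 - <<'E'
from h import *
s=r.get_state();print(s['clock'],s['tool_pos'],s['q'],Ro.from_quat(s['eef_rot']).as_matrix().round(3).tolist())
ci=r.camera_info('wrist');im=r.snapshot('wrist');cv2.imwrite('pics/w4.png',im[:,:,::-1]);np.savez('w4.npz',**ci)
print(np.round(-ci['R'].T@ci['t'],3))
print([(np.round(d['bbox']).tolist(),round(d['p'],2)) for d in r.search_frame('wrist','file')][:2])
im=r.snapshot('top');cv2.imwrite('pics/t4.png',im[:,:,::-1])
print([(np.round(d['bbox']).tolist(),round(d['p'],2)) for q in ('scraper','file','hex_key') for d in r.search_frame('top',q)])
E
```

```text
clock: 8.4
tool_pos: [0.5423, 0.1087, 0.2105]
eef_rot: [-0.018, 1.0, 0.0, 0.0]
contact_force: [-0.2, 0.1, -0.5]
opening: 0.8
finger_force: 0.0
clock: 8.82
tool_pos: [0.5346, 0.0714, 0.2105]
eef_rot: [0.278, 0.96, 0.0, 0.0]
contact_force: [-0.7, 0.3, -0.5]
opening: 0.801
finger_force: 0.0
clock: 9.23
tool_pos: [0.5347, 0.034, 0.2104]
eef_rot: [0.55, 0.835, 0.0, -0.0]
contact_force: [0.9, 0.2, 0.1]
opening: 0.8
finger_force: 0.0
clock: 9.57
tool_pos: [0.5348, 0.0345, 0.2103]
eef_rot: [0.636, 0.772, 0.0, 0.0]
contact_force: [-0.5, -0.3, 0.2]
opening: 0.803
finger_force: 0.0
9.5667 [0.53478834 0.03449017 0.21026036] [-0.17966371  0.61079389  0.04745498  1.87397754 -0.04452534  0.65765032
  0.08625609] [[-0.191, 0.982, 0.0], [0.982, 0.191, 0.0], [-0.0, 0.0, -1.0]]
[0.522 0.101 0.355]
[([304.0, 154.0, 330.0, 282.0], 0.56)]
[([248.0, 224.0, 282.0, 241.0], 0.84), ([241.0, 312.0, 279.0, 336.0], 0.51)]
```

View pics/w4.png

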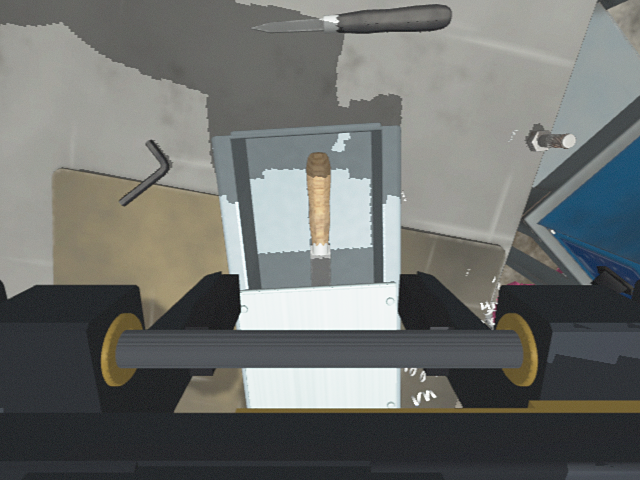

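The wrist view shows the scraper lying free on the bench at the top, from (252,27) to (450,17). The file handle is centred between the fingers, with its butt at (318,152) and its ferrule end at (320,257).

```bash
python3 - <<'E'
from h import *
W=dict(np.load('w4.npz'));W2=dict(np.load('w2.npz'));T=r.camera_info('top');ft=lambda p:(p[0]/2.5+170,p[1]/2.5+130)
for n,p,z,t,w2 in(('butt',(318,152),.016,(147,276),(331,210)),('ferr',(320,250),.016,(262,251),(240,212)),('mid',(318.5,200),.016,None,None),('rimL',(217,136),.064,None,None),('rimR',(400,125),.064,(90,203),(356,282)),('covL',(237,292),.0665,None,None),('covR',(399,284),.0665,None,None),('scrh',(450,18),.01,None,None),('scrt',(252,28),.004,None,None)):
    print(n,onz(W,p,z).round(4),tri((W,p),(T,ft(t)),(W2,w2)).round(4) if t else '')
E
```

```text
butt [0.5236 0.0882 0.016 ] [0.5251 0.0877 0.008 ]
ferr [ 0.5438 -0.0055  0.016 ] [ 0.5435 -0.0057  0.0163]
mid [0.5326 0.0439 0.016 ] 
rimL [0.4426 0.0868 0.064 ] 
rimR [0.5825 0.1225 0.064 ] [0.5814 0.1219 0.0594]
covL [ 0.4761 -0.0417  0.0665] 
covR [ 0.6144 -0.0071  0.0665] 
scrh [0.6142 0.2208 0.01  ] 
scrt [0.4459 0.1817 0.004 ]
```

```bash
cd .;
python3 -m jog '[{"wx":0,"wy":0,"wz":0,"dx":0,"dy":0,"dz":-0.1,"hand":0.4},{"wx":0,"wy":0,"wz":0,"dx":0,"dy":0,"dz":-0.12,"hand":0.4},{"wx":0,"wy":0,"wz":0,"dx":0,"dy":0,"dz":-0.12,"hand":0.4},{"wx":0,"wy":0,"wz":0,"dx":0,"dy":0,"dz":-0.12,"hand":0.4},{"wx":0,"wy":0,"wz":0,"dx":0,"dy":0,"dz":-0.1,"hand":0.4}]'
python3 -m jog '[{"wx":0,"wy":0,"wz":0,"dx":0,"dy":0,"dz":-0.08,"hand":0.4},{"wx":0,"wy":0,"wz":0,"dx":0,"dy":0,"dz":-0.07,"hand":0.4},{"wx":0,"wy":0,"wz":0,"dx":0,"dy":0,"dz":-0.05,"hand":0.4},{"wx":0,"wy":0,"wz":0,"dx":0,"dy":0,"dz":0,"hand":0.4},{"wx":0,"wy":0,"wz":0,"dx":0,"dy":0,"dz":0,"hand":0.4}]'
```

```text
clock: 10.28
tool_pos: [0.5346, 0.0343, 0.0683]
eef_rot: [0.637, 0.771, -0.0, -0.0]
contact_force: [-0.1, 1.1, -0.1]
opening: 0.596
finger_force: 0.0
clock: 10.7
tool_pos: [0.5348, 0.0342, 0.0198]
eef_rot: [0.637, 0.771, -0.0, -0.0]
contact_force: [-0.2, 0.6, 0.4]
opening: 0.601
finger_force: 0.0
```

```bash
cd .;
python3 -m jog '[{"wx":0,"wy":0,"wz":0,"dx":0,"dy":0,"dz":-0.03,"hand":0.4},{"wx":0,"wy":0,"wz":0,"dx":0,"dy":0,"dz":-0.02,"hand":0.4},{"wx":0,"wy":0,"wz":0,"dx":0,"dy":0,"dz":0,"hand":0.4},{"wx":0,"wy":0,"wz":0,"dx":0,"dy":0,"dz":0,"hand":0.4}]'
```

```text
clock: 11.03
tool_pos: [0.5351, 0.0343, 0.0077]
eef_rot: [0.637, 0.771, 0.0, 0.0]
contact_force: [0.7, 0.2, 0.5]
opening: 0.6
finger_force: 0.0
```

```bash
cd .;
python3 -m jog '[{"wx":0,"wy":0,"wz":0,"dx":0,"dy":0,"dz":0,"hand":1},{"wx":0,"wy":0,"wz":0,"dx":0,"dy":0,"dz":0,"hand":1},{"wx":0,"wy":0,"wz":0,"dx":0,"dy":0,"dz":0,"hand":1},{"wx":0,"wy":0,"wz":0,"dx":0,"dy":0,"dz":0,"hand":1},{"wx":0,"wy":0,"wz":0,"dx":0,"dy":0,"dz":0,"hand":1}]' 55
python3 -m jog '[{"wx":0,"wy":0,"wz":0,"dx":0,"dy":0,"dz":0,"hand":1},{"wx":0,"wy":0,"wz":0,"dx":0,"dy":0,"dz":0,"hand":1},{"wx":0,"wy":0,"wz":0,"dx":0,"dy":0,"dz":0.02,"hand":1},{"wx":0,"wy":0,"wz":0,"dx":0,"dy":0,"dz":0.03,"hand":1},{"wx":0,"wy":0,"wz":0,"dx":0,"dy":0,"dz":0,"hand":1}]'
```

```text
clock: 11.45
tool_pos: [0.5349, 0.0343, 0.0076]
eef_rot: [0.637, 0.771, 0.0, 0.0]
contact_force: [0.1, 0.2, 1.1]
opening: 0.256
finger_force: 55.0
clock: 11.87
tool_pos: [0.5355, 0.0342, 0.0211]
eef_rot: [0.637, 0.77, 0.001, 0.001]
contact_force: [0.6, -0.0, -2.8]
opening: 0.257
finger_force: 55.0
```

```bash
cd .;
python3 -m jog '[{"wx":0.0215,"wy":0.0043,"wz":0,"dx":0,"dy":0,"dz":0.023,"hand":1},{"wx":0.0215,"wy":0.0043,"wz":0,"dx":0,"dy":0,"dz":0.023,"hand":1},{"wx":0.0215,"wy":0.0043,"wz":0,"dx":0,"dy":0,"dz":0.023,"hand":1},{"wx":0,"wy":0,"wz":0,"dx":0,"dy":0,"dz":0,"hand":1}]'
python3 -m jog '[{"wx":0.0215,"wy":0.0043,"wz":0,"dx":0,"dy":0,"dz":0.023,"hand":1},{"wx":0.0215,"wy":0.0043,"wz":0,"dx":0,"dy":0,"dz":0.023,"hand":1},{"wx":0.0215,"wy":0.0043,"wz":0,"dx":0,"dy":0,"dz":0.023,"hand":1},{"wx":0,"wy":0,"wz":0,"dx":0,"dy":0,"dz":0,"hand":1},{"wx":0,"wy":0,"wz":0,"dx":0,"dy":0,"dz":0,"hand":1}]'
python3 - <<'E'
from h import *
s=r.get_state();R=Ro.from_quat(s['eef_rot']).as_matrix();print(s['tool_pos'],R.round(3).tolist(),s['contact_force'],s['moment'])
im=r.snapshot('scene');cv2.imwrite('pics/s5.png',cv2.resize(im[140:320,190:430,::-1],(800,600)))
E
```

```text
clock: 12.2
tool_pos: [0.536, 0.0309, 0.038]
eef_rot: [0.638, 0.767, 0.042, -0.05]
contact_force: [0.5, -0.0, -1.5]
opening: 0.262
finger_force: 55.0
clock: 12.62
tool_pos: [0.535, 0.0336, 0.0542]
eef_rot: [0.633, 0.763, 0.082, -0.101]
contact_force: [-0.5, 0.0, -2.1]
opening: 0.253
finger_force: 55.0
[0.53498186 0.0336359  0.05416363] [[-0.179, 0.983, -0.05], [0.949, 0.186, 0.254], [0.259, -0.002, -0.966]] [-0.45066861  0.04965354 -2.09670689] [-0.3087554  -0.00116652  0.00328882]
```

View pics/s5.png

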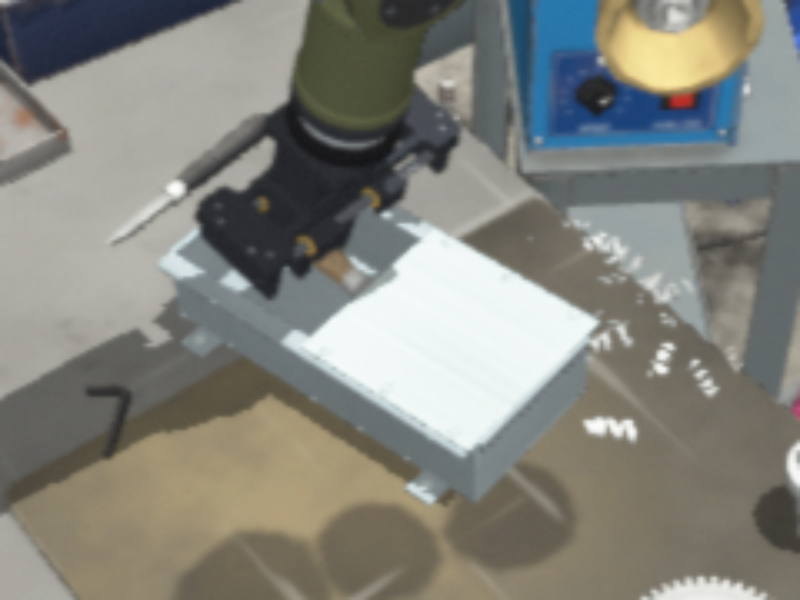

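The scene view shows the file gripped and tilted 15°, with its ferrule at (350,282) just short of the cover's edge. The force reading is only the file's weight. Next: a small lift, a draw along the axis, more tilt, then another draw.

```bash
cd .;
python3 -m jog '[{"wx":0,"wy":0,"wz":0,"dx":0,"dy":0,"dz":0.016,"hand":1},{"wx":0,"wy":0,"wz":0,"dx":0,"dy":0,"dz":0,"hand":1},{"wx":0,"wy":0,"wz":0,"dx":0,"dy":0,"dz":0,"hand":1}]'
python3 -m jog '[{"wx":0,"wy":0,"wz":0,"dx":-0.0077,"dy":0.038,"dz":0.0104,"hand":1},{"wx":0,"wy":0,"wz":0,"dx":-0.0077,"dy":0.038,"dz":0.0104,"hand":1},{"wx":0,"wy":0,"wz":0,"dx":-0.0077,"dy":0.038,"dz":0.0104,"hand":1},{"wx":0,"wy":0,"wz":0,"dx":-0.0077,"dy":0.038,"dz":0.0104,"hand":1},{"wx":0,"wy":0,"wz":0,"dx":-0.0077,"dy":0.038,"dz":0.0104,"hand":1}]'
python3 -m jog '[{"wx":0,"wy":0,"wz":0,"dx":0,"dy":0,"dz":0,"hand":1},{"wx":0,"wy":0,"wz":0,"dx":0,"dy":0,"dz":0,"hand":1}]'
python3 - <<'E'
from h import *
im=r.snapshot('wrist');cv2.imwrite('pics/w6.png',im[:,:,::-1])
E
```

```text
clock: 12.92
tool_pos: [0.5349, 0.0353, 0.0587]
eef_rot: [0.631, 0.764, 0.083, -0.102]
contact_force: [-0.4, 0.7, -1.8]
opening: 0.257
finger_force: 55.0
clock: 13.33
tool_pos: [0.5249, 0.0835, 0.0719]
eef_rot: [0.631, 0.764, 0.083, -0.102]
contact_force: [0.3, -0.6, -2.9]
opening: 0.261
finger_force: 55.0
clock: 13.5
tool_pos: [0.5252, 0.0828, 0.0718]
eef_rot: [0.631, 0.764, 0.083, -0.102]
contact_force: [-0.3, -0.3, -2.3]
opening: 0.257
finger_force: 55.0
```

View pics/w6.png

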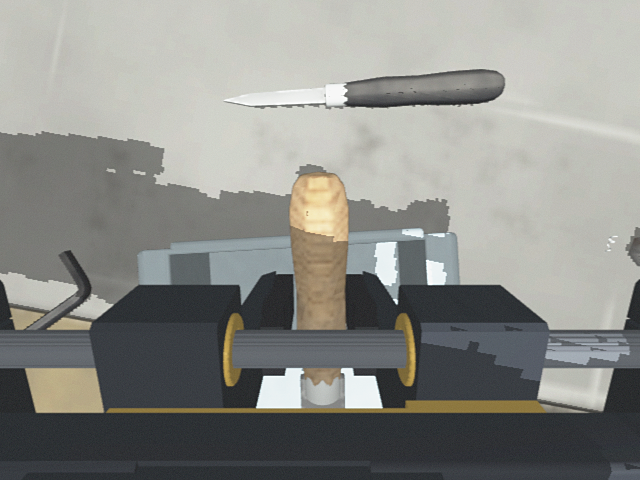

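The wrist view shows the file's handle passing out over the end wall, with its butt at (320,178), while the scraper rests untouched.

```bash
cd .;
python3 -m jog '[{"wx":0.0214,"wy":0.0044,"wz":0,"dx":0,"dy":0,"dz":0.02,"hand":1},{"wx":0.0214,"wy":0.0044,"wz":0,"dx":0,"dy":0,"dz":0.02,"hand":1},{"wx":0.0214,"wy":0.0044,"wz":0,"dx":0,"dy":0,"dz":0.02,"hand":1},{"wx":0.0214,"wy":0.0044,"wz":0,"dx":0,"dy":0,"dz":0.02,"hand":1},{"wx":0,"wy":0,"wz":0,"dx":0,"dy":0,"dz":0,"hand":1}]'
python3 -m jog '[{"wx":0,"wy":0,"wz":0,"dx":-0.0128,"dy":0.063,"dz":0.03,"hand":1},{"wx":0,"wy":0,"wz":0,"dx":-0.0128,"dy":0.063,"dz":0.03,"hand":1},{"wx":0,"wy":0,"wz":0,"dx":-0.0128,"dy":0.063,"dz":0.03,"hand":1},{"wx":0,"wy":0,"wz":0,"dx":-0.0128,"dy":0.063,"dz":0.03,"hand":1},{"wx":0,"wy":0,"wz":0,"dx":-0.0128,"dy":0.063,"dz":0.03,"hand":1}]'
python3 -m jog '[{"wx":0,"wy":0,"wz":0,"dx":0,"dy":0,"dz":0,"hand":1},{"wx":0,"wy":0,"wz":0,"dx":0,"dy":0,"dz":0,"hand":1}]'
python3 - <<'E'
from h import *
im=r.snapshot('scene');cv2.imwrite('pics/s7.png',cv2.resize(im[140:320,190:430,::-1],(800,600)))
E
```

```text
clock: 13.97
tool_pos: [0.5263, 0.0777, 0.0907]
eef_rot: [0.625, 0.75, 0.137, -0.168]
contact_force: [1.1, -0.4, -2.3]
opening: 0.255
finger_force: 55.0
clock: 14.38
tool_pos: [0.509, 0.1608, 0.1289]
eef_rot: [0.623, 0.752, 0.136, -0.168]
contact_force: [0.0, -0.0, -2.5]
opening: 0.257
finger_force: 55.0
clock: 14.55
tool_pos: [0.5091, 0.161, 0.1291]
eef_rot: [0.622, 0.753, 0.136, -0.168]
contact_force: [0.3, -0.4, -2.8]
opening: 0.258
finger_force: 55.0
```

View pics/s7.png

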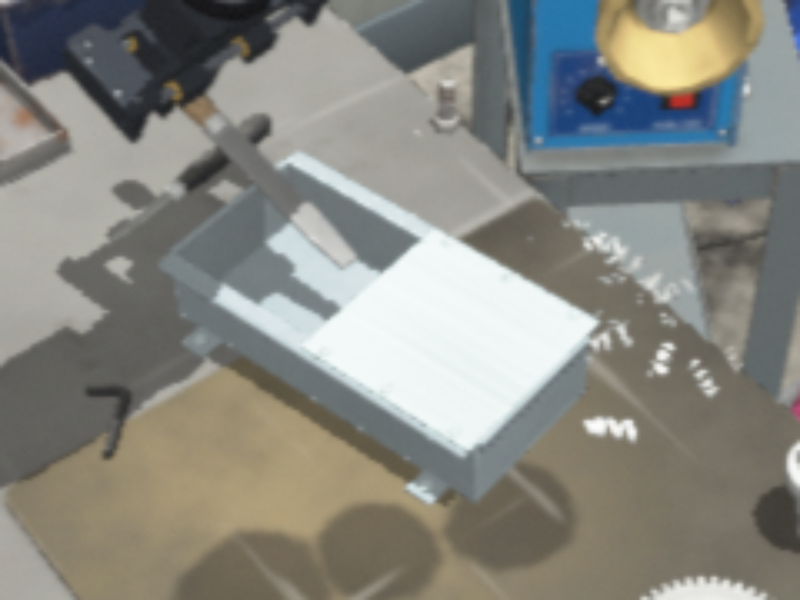

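The tip is visible at (345,262), clear of the cover's edge in the mouth. Now straight up.

```bash
cd .;
python3 -m jog '[{"wx":0,"wy":0,"wz":0,"dx":-0.005,"dy":0.025,"dz":0.06,"hand":1},{"wx":0,"wy":0,"wz":0,"dx":0,"dy":0,"dz":0.1,"hand":1},{"wx":0,"wy":0,"wz":0,"dx":0,"dy":0,"dz":0.12,"hand":1},{"wx":0,"wy":0,"wz":0,"dx":0,"dy":0,"dz":0.1,"hand":1},{"wx":0,"wy":0,"wz":0,"dx":0,"dy":0,"dz":0.06,"hand":1}]'
python3 -m jog '[{"wx":0,"wy":0,"wz":0,"dx":0,"dy":0,"dz":0,"hand":1},{"wx":0,"wy":0,"wz":0,"dx":0,"dy":0,"dz":0,"hand":1},{"wx":0,"wy":0,"wz":0,"dx":0,"dy":0,"dz":0,"hand":1},{"wx":0,"wy":0,"wz":0,"dx":0,"dy":0,"dz":0,"hand":1},{"wx":0,"wy":0,"wz":0,"dx":0,"dy":0,"dz":0,"hand":1}]'
python3 - <<'E'
from h import *
s=r.get_state();R=Ro.from_quat(s['eef_rot']).as_matrix();P=s['tool_pos']-.0084*R[:,2]
print('tip',P-.175*R[:,0],'butt',P+.055*R[:,0],abs(s['qd']).max(),s['contact_force'])
ci=r.camera_info('scene');im=r.snapshot('scene')
for X in (P-.175*R[:,0],P+.055*R[:,0]):cv2.circle(im,tuple(int(v) for v in proj(ci,X)),2,(255,0,0),-1)
cv2.imwrite('pics/s8.png',cv2.resize(im[60:300,160:480,::-1],(800,600)))
E
```

```text
clock: 15.02
tool_pos: [0.5093, 0.1652, 0.2407]
eef_rot: [0.623, 0.751, 0.137, -0.167]
contact_force: [0.8, -0.2, -2.2]
opening: 0.259
finger_force: 55.0
clock: 15.43
tool_pos: [0.5073, 0.1662, 0.2375]
eef_rot: [0.623, 0.752, 0.136, -0.17]
contact_force: [0.6, -0.5, -2.2]
opening: 0.257
finger_force: 55.0
tip [0.53731221 0.00697701 0.17092641] butt [0.49888632 0.21169852 0.26845872] 0.006302844570980772 [ 0.60544231 -0.48657055 -2.17403343]
```

View pics/s8.png

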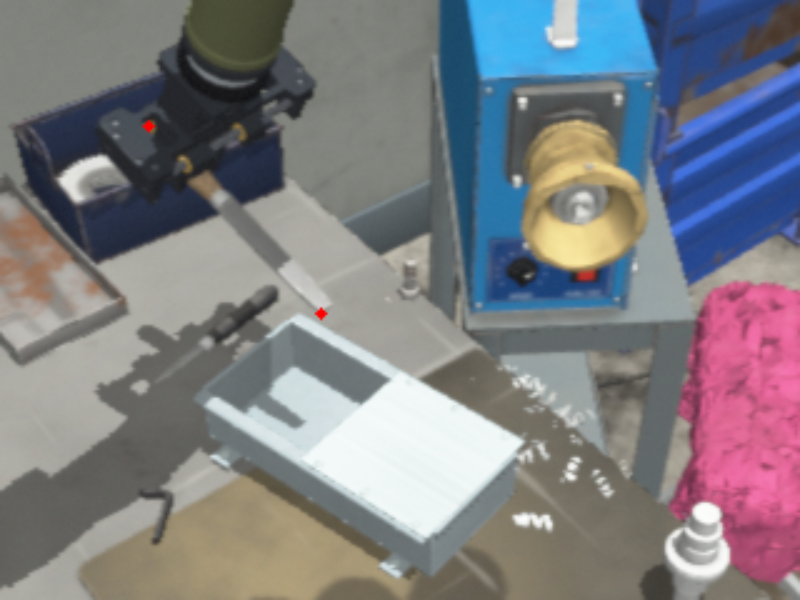

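The file is held still. Its tip, marked at (320,312), is where the grasp model predicts, about 0.17 m up. The scraper lies on the bench and the bystanders have not moved, so I'll hand the job in.

```bash
python3 -c "from plant import r;print(r.finish_job())"
```

```text
the job is handed in; nothing more can be done
None
```

I handed the job in at about 15.5 s, but no verdict came back. The scraper is on the bench beside the trough, and the file is held still in the gripper with its lowest point (the tip) about 0.17 m above the bench; the bearing wasn't in the final pictures, but nothing went near it.

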